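# Snap a pipe sample into the clip jig and butt it against the stop

### The job

Take the copper pipe from the two-lane rest and lay it across the two white spring clips of the blue jig with its end still clear of the yellow hooded stop; press it straight down until both clips snap around it and it sits fully home. Then slide it lengthways in the clips, under the hood, until its end butts against the adjustable stop pad inside, and let go so that it stays against the pad. Be gentle: press and push by feel, do not ram the clips or the stop, and leave everything else where it is.

Things in the scene. Friction and masses are not known exactly. Their poses are not given: they have to be found in the camera images.
- pipe_center (a point): Centre of the copper pipe (plain round pipe, copper-coloured, 22 mm diameter, 180 mm long, 0.09 to 0.15 kg, closed dark ends, both ends alike). x runs along the pipe axis. At the start it lies level in one lane of the rest, its axis 40 mm above the table; which lane varies.
- rest: Fixed black rest (plate 150 x 130 x 10 mm) with two lanes, each of two 14 mm wide grey V saddles 60 mm either side of the middle. Origin: middle of its underside, on the table. The lanes run along its x, at y = +40 and -40 mm; between a lane's saddles there is free room on both sides of the pipe.
- jig: Fixed blue jig, plate 242 x 90 x 12 mm; origin on the table, midway between the clips; z up. The pipe's home runs along its x. Two spring clips at x = -55 and +55 mm, each 14 mm wide (96 mm free between them): a grey V saddle with a white sprung finger on either side (y), 64 mm tall. Flared mouth about 31 mm wide, narrowing to lips 17 mm apart, 52 mm above the table.
- jig_seat (a point): Point on the pipe's home axis, 45 mm above the table midway between the clips, with jig axes (x towards the stop). Pressing: the clips touch the pipe with its axis about 15 mm above this, the force peaks at about 7 to 16 N about 10 mm above it, drops as they snap, and rises steeply at home (15 N is enough), where it stays. Push midway between the clips to load them alike. Sliding it in the clips takes about 5 to 12 N.
- stop: Yellow hooded stop, jig axes. Origin: hood mouth, on the pipe axis, 72 mm from jig_seat; roof 16 mm above it, 44 mm deep. Lower the pipe with its end 3 mm or more (8 is good) short of the mouth. Inside, an adjusted black pad faces the pipe 6 to 26 mm in: setting unknown and unmeasured, found by feel only. It gives 1.5 mm on a light spring (0.6 to 1.5 N), then is hard. Push it at most about 15 N.
- greypipe_center (a point): Centre of a grey plastic pipe of the same size in the rest's other lane (80 mm from the copper pipe, side by side). Leave it.
- coupling: Bystander: plain steel sleeve, 34 mm diameter, 30 mm tall, standing on the table beside the jig. Origin: middle of its underside.
- elbow: Bystander: green plastic pipe elbow, about 52 mm, 33 mm tall. Origin: under its corner.
- tapemeasure: Bystander: yellow tape measure, 60 x 35 x 58 mm. Origin: middle of its underside.
- plug: Bystander: brass plug, 32 mm diameter, 30 mm tall. Origin: middle of its underside.
- driver: Bystander: screwdriver lying on the table.
- smallbin: Bystander: blue open-fronted parts bin, 160 x 100 x 75 mm, with steel fittings. Origin: middle of its underside.
Not all that is in view belongs to the job. What is meant by the part that bears pipe_center is not green or purple, and is the larger of those in its own colour.

How it is judged:
By the outcome, as a careful person would: the job done as asked, in the order asked, and still so for the second after the job is handed in, with the robot touching nothing.
It also fails if it takes over 72 s, if anything falls off the work surface, if the arm or the gripper's body presses on something with over 40 N, if the wrist force passes 120 N, or if a joint passes its speed limit or range.

### The arm

A 6-joint arm with a two-finger parallel gripper is mounted at the origin on the work surface. World frame = base frame: x ahead of the robot, y to its left, z up, the work surface at z = 0. Lengths are in m, angles in rad, forces in N, time in s.
With the tool pointing down it reaches from about 0.3 to 0.875 m from the base axis. Payload 6.4 kg.
Tool frame: the origin (TCP) lies midway between the tips of the shut fingers; the grasp point (between the pads) lies 19 mm behind it; x points along the fingers, y is the direction in which the jaws open and shut, and the axes are right-handed (so a half turn about x gives the same grasp; the last joint's range is limited). The gripper opens to 85 mm and grips with 20 to 120 N. Pads are 22 mm wide; open, the fingers measure 114 mm over their backs; the gripper's body (76 mm by 85 mm) begins 54 mm behind the grasp point. The pads swing forward as they close: fully open they stand 13 mm farther back than shut.
Start: joints at [0.992, 0.181, 1.607, -0, 1.354, -0.206], TCP at [0.209, 0.536, 0.231] pointing down, gripper open.
Joint ranges: [-2.99, 2.99], [-0.89, 2.07], [0.3, 2.58], [-1.14, 4.28], [0, 2.63], [-3.12, 3.12]. Speed limits (rad/s): [2.57, 2.57, 3.01, 3.14, 3.14, 3.14].

### API

Orientations are given as a unit quaternion [w, x, y, z].
In Python, from bench import ctrl gives the robot as it stands.
- The arm moves only by the tool step_arm, never from a script. Its argument "motion" is a list of rows, each a list of 7 numbers: the shift along the tool's x, y, z in mm, then the turn, a rotation vector about the tool's x, y, z in degrees, then the closure in counts, from 0 (fully open) to 255 (shut). In form: [[tx, ty, tz, rx, ry, rz, hand], ...]. A call has 1 to 10 rows; each row is the pose to reach, as a shift and turn from the pose commanded when the call began, along the tool's axes at that moment; what a row does not reach only later rows make up. A row lasts 1/8 s, in which the tool goes at most 62.5 mm and 10.7 degrees, less where a joint would pass 70% of its speed; a pose out of reach is approached as far as the arm can. A call with a gripper value outside its range is refused whole. The fingers move at their own pace and stop on an object; the grip force is fixed at half the most. Time passes only in rows, so rows that repeat a pose let the fingers close. It gives the time, the measured TCP pose, the force and the opening at its end, in the units of the state.
- ctrl.get_obs(): the state, without advancing time (a new reading comes with each control period).
- ctrl.camera(name): name is "side" or "top"; returns (picture, depth): 400x640x3 uint8, red, green, blue; 400x640 float32, m along the optical axis (not along the pixel's ray), 0 where there is no reading.
- ctrl.camera_info(name): a dict with "fx", "fy", "cx", "cy" (pixels), "T" (4x4, takes a point from camera to world coordinates). Camera axes: x right, y down, z forward; pixel columns grow to the right and rows downward; lengths in m; the calibration is good to about 2 mm. A picture is of the moment at which its call begins. camera_info takes no time and is no camera call.
- ctrl.hand_in(): hands the job in, once; it reports no verdict.
The state is a dict: "time_s": time; "q": joint angles; "dq": joint speeds; "joint_efforts": joint torques, N m; "eef_pos": TCP position; "eef_rot": TCP orientation; "wrist_force": force on the tool from outside, world axes, zero at the start; "torque": the same for the moment, N m; "opening": opening from 0.0 (shut) to 1.0 (fully open).
Only numpy, scipy, OpenCV 4.12 (cv2) and the standard library are available. Lean on these libraries where they do the work, as an engineer would, in place of code of your own. Each camera call takes 0.05 s, during which the arm holds its last target. There are 200 camera calls.

## Working session

There is one attempt and no reset: what is moved stays moved. The work goes in short steps, Python scripts to look and compute and a tool call to move; the robot and the scene stay as the last step left them, time stands still between calls to the robot, and variables do not carry over. Pictures are saved under pics/ and viewed, about 8 in all and at most 12, crops included, and the job is handed in when it is done.

Besides the shell and the picture viewer there is one more tool, called after ">>>" as name(argument=value, ...) on one line, values as JSON. step_arm: Moves the arm, as the interface text tells. Its arguments: {"type":"object","properties":{"motion":{"type":"array","items":{"type":"array","items":{"type":"number"}}}},"required":["motion"]}

```bash
mkdir -p pics; cat > h.py <<'E'
import numpy as np, cv2
from bench import ctrl
def snap(n,f):
    im,d=ctrl.camera(n); cv2.imwrite('pics/'+f+'.png',im[:,:,::-1]); np.save(f'pics/{f}.npy',d); return im,d
def cloud(n,d):
    i=ctrl.camera_info(n); v,u=np.mgrid[:400,:640]
    P=np.stack([(u-i['cx'])/i['fx']*d,(v-i['cy'])/i['fy']*d,d],-1)
    W=P@i['T'][:3,:3].T+i['T'][:3,3]; W[d==0]=np.nan; return W
E
python3 - <<'E'
from h import *
np.set_printoptions(precision=3,suppress=True)
for n in('side','top'): snap(n,n+'0'); print(ctrl.camera_info(n))
print(ctrl.get_obs())
E
```

```text
{'fx': 377.6245834568934, 'fy': 377.6245834568934, 'cx': 321.52219271363583, 'cy': 198.7544393106534, 'T': array([[ 0.967, -0.166,  0.192,  0.338],
       [-0.253, -0.693,  0.676, -0.6  ],
       [ 0.021, -0.702, -0.712,  0.849],
       [ 0.   ,  0.   ,  0.   ,  1.   ]])}
{'fx': 444.6444488242991, 'fy': 444.6444488242991, 'cx': 319.29563683799915, 'cy': 195.50153451155137, 'T': array([[-0.019, -0.993,  0.114,  0.402],
       [-1.   ,  0.017, -0.019,  0.189],
       [ 0.016, -0.114, -0.993,  1.446],
       [ 0.   ,  0.   ,  0.   ,  1.   ]])}
{'time_s': 0.1, 'q': array([ 0.992,  0.182,  1.608, -0.   ,  1.354, -0.206]), 'dq': array([-0.001, -0.004, -0.003,  0.   , -0.002, -0.   ]), 'joint_efforts': array([  0.001, -44.587, -35.224,  -0.   ,   0.004,   0.   ]), 'eef_pos': array([0.209, 0.535, 0.23 ]), 'eef_rot': array([ 0.695,  0.131,  0.695, -0.132]), 'wrist_force': array([-0.346, -0.061,  0.023]), 'torque': array([ 0.07 ,  0.023, -0.019]), 'opening': 1.003274569163277}
```

View pics/top0.png

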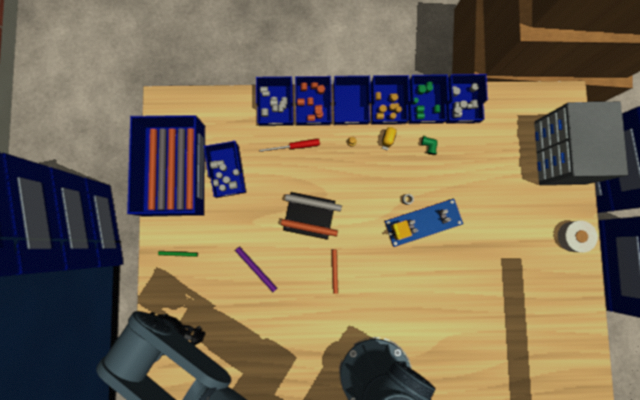

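View pics/side0.png

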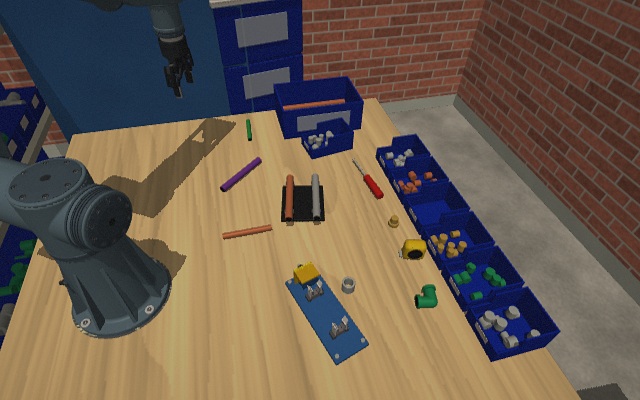

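Top view: the copper candidates are the pipe in the rest (308,228), a thinner loose copper rod on the table (335,271), and stock in the blue bin (175,168). The one in the rest's lane fits: it is larger than the loose rod, lies in the rest, and has the grey pipe beside it. I'll confirm with a crop and measure.

```bash
cat >> h.py <<'E'
def rect(n,W,im,sel,name):
    k=cv2.connectedComponentsWithStats(sel.astype(np.uint8))
    if k[0]<2: print(n,name,'none');return
    j=1+np.argmax(k[2][1:,4]); m=k[1]==j; p=W[m]; p=p[~np.isnan(p[:,0])]
    (c,s,a)=cv2.minAreaRect((p[:,:2]*1000).astype(np.float32))
    print(n,name,'n',m.sum(),'px',k[3][j].round(),'c',np.round(c,1),'size',np.round(s,1),'ang',round(a,1),'z%',np.round(np.percentile(p[:,2]*1000,[5,50,95]),1))
    return p
E
python3 - <<'E'
from h import *
for n in('side','top'):
    im=cv2.imread(f'pics/{n}0.png'); W=cloud(n,np.load(f'pics/{n}0.npy')); h=cv2.cvtColor(im,cv2.COLOR_BGR2HSV)
    x,y,z=W[...,0],W[...,1],W[...,2]; H,S,V=h[...,0],h[...,1],h[...,2]
    reg={'side':(slice(150,390),slice(250,400)),'top':(slice(170,260),slice(260,480))}[n]
    M=np.zeros(H.shape,bool); M[reg]=1
    with np.errstate(all='ignore'):
        p=rect(n,W,im,M&(H<14)&(S>110)&(z>.03),'copper')
        q=p[p[:,2]>np.percentile(p[:,2],50)]; c=q[:,:2].mean(0); d=np.linalg.svd(q[:,:2]-c,full_matrices=False)[2][0]
        t=(p[:,:2]-c)@d; print(' axis',d, np.degrees(np.arctan2(d[1],d[0])),'ends mid',c+d*(t.min()+t.max())/2,'len',np.ptp(t))
        rect(n,W,im,M&(S<90)&(z>.035)&(z<.06)&(V>90),'grey')
        rect(n,W,im,M&(H>95)&(H<125)&(S>120)&(z>.004)&(z<.02),'blue')
        rect(n,W,im,M&(H>20)&(H<32)&(S>180)&(z>.05),'yellow')
        for nm,a in zip('ab',(0,1)):
            pass
        m=M&(z>.035)&(S<90)&(z<.075)
        k=cv2.connectedComponentsWithStats(m.astype(np.uint8))
        for j in range(1,k[0]):
            if k[2][j,4]>5: w=W[k[1]==j]*1000; print('  comp',k[2][j,4],k[3][j].round(),np.nanmean(w,0).round(1),np.nanmax(w[:,2]).round(1))
a=cv2.imread('pics/side0.png')[160:370,210:400]; b=cv2.imread('pics/top0.png')[170:300,260:480]
cv2.imwrite('pics/crop1.png',np.hstack([cv2.resize(a,(435,480)),cv2.resize(np.vstack([b]),(365,480*0+216)) if 0 else cv2.copyMakeBorder(cv2.resize(b,(365,216)),0,264,0,0,0)]))
E
```

```text
side copper n 313 px [289. 198.] c [461.6 197.9] size [180.5  20.7] ang 78.4 z% [44.4 50.3 54.1]
 axis [-0.21392776 -0.97684948] -102.35262892888692 ends mid [0.46269243 0.19767257] len 0.18067140152667202
side grey n 275 px [315. 195.] c [541.3 184.9] size [182.7  19.8] ang 77.1 z% [46.1 50.8 53.7]
side blue n 2649 px [328. 320.] c [ 474.4 -175.9] size [ 89.6 237.8] ang 16.9 z% [10.5 13.2 15.6]
side yellow n 325 px [306. 272.] c [448.8 -91.8] size [49.2 45.3] ang 18.5 z% [64.4 67.3 69. ]
  comp 6 [383. 161.] [803.6 295.1  37.6] 41.8
  comp 329 [315. 197.] [538.6 173.6  49.2] 55.1
  comp 8 [397. 186.] [803.1 169.5  37.9] 40.2
  comp 12 [288. 219.] [443.6 110.2  40.9] 45.9
  comp 8 [298. 265.] [436.6 -56.   50.8] 53.6
  comp 57 [319. 285.] [ 472.  -125.9   51.3] 65.7
  comp 40 [310. 290.] [ 448.2 -134.    51.7] 66.6
  comp 64 [344. 322.] [ 503.6 -231.    50.8] 66.8
  comp 51 [335. 327.] [ 479.9 -238.8   51.2] 66.4
top copper n 389 px [309. 227.] c [463.5 197.9] size [176.8  24. ] ang 77.5 z% [40.2 48.2 53.6]
 axis [0.22376953 0.97464209] 77.06946726673222 ends mid [0.46343057 0.19786577] len 0.17686562263784802
top grey n 338 px [313. 202.] c [541.2 182.9] size [180.4  20.4] ang 77.7 z% [42.6 48.7 54. ]
top blue n 1251 px [428. 220.] c [ 474.5 -173.5] size [ 84.3 237.5] ang 16.9 z% [ 6.9 11.5 16.4]
top yellow n 222 px [402. 230.] c [449.9 -91.2] size [47.  45.5] ang 15.2 z% [58.5 65.1 70.3]
  comp 389 [313. 202.] [541.  183.1  47.9] 56.3
  comp 20 [445. 212.] [ 503.8 -230.4   54.6] 66.8
  comp 18 [447. 219.] [ 480.2 -237.4   54.4] 65.4
  comp 20 [412. 222.] [ 472.1 -125.4   52.4] 66.3
  comp 21 [414. 230.] [ 448.9 -132.1   51.8] 64.7
  comp 16 [391. 233.] [439.3 -60.2  49.6] 55.7
```

View pics/crop1.png

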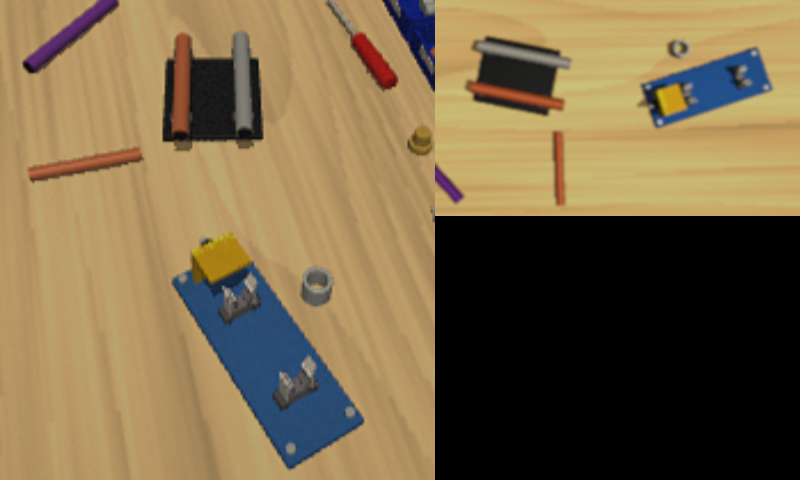

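The crop confirms it: the large copper pipe sits in the rest beside the grey one, and the loose rod is shorter and thinner. The two cameras agree, giving pipe (463,198) mm at 77.4° and jig seat (476,-182) mm at 106.85°. The yellow stop lies where that predicts. Next I'll work out the moves.

```bash
cat >> h.py <<'E'
from scipy.spatial.transform import Rotation as Ro
PA,JA=77.4,106.85
def ax(a): a=np.radians(a); return np.array([np.cos(a),np.sin(a),0])
PIPE=np.array([463,198,40.]); SEAT=np.array([476,-182,45.])
def Rt(a): # tool x down, y = perpendicular to axis a
    x=np.array([0,0,-1.]); y=ax(a-90); return np.stack([x,y,np.cross(x,y)],1)
def delta(goal,R=None,p=None):
    """shift(mm) and turn(deg) in tool axes from pose (default: measured) to grasp goal TCP (mm), R"""
    o=ctrl.get_obs(); w=o['eef_rot']; R0=Ro.from_quat([w[1],w[2],w[3],w[0]]).as_matrix() 
    p0=o['eef_pos']*1000
    Rg=Rt(goal[1]); best=min((Rg,Rg@np.diag([1,-1,-1])),key=lambda r:np.linalg.norm(Ro.from_matrix(R0.T@r).as_rotvec()))
    print('tcp',p0.round(1),'F',o['wrist_force'].round(2),'open',round(o['opening'],3),'t',o['time_s'],'q',o['q'].round(2))
    print(' R0 cols x',R0[:,0].round(3),'y',R0[:,1].round(3))
    print(' shift',(R0.T@(np.array(goal[0])-p0)).round(1),'turn',np.degrees(Ro.from_matrix(R0.T@best).as_rotvec()).round(2))
E
python3 - <<'E'
from h import *
g=PIPE+26*ax(PA); delta((g+[0,0,-19+70],PA)); delta((g+[0,0,-19],PA))
E
```

```text
tcp [209.1 535.1 230.5] F [-0.35 -0.06  0.02] open 1.003 t 0.1 q [ 0.99  0.18  1.61 -0.    1.35 -0.21]
 R0 cols x [-0.001 -0.001 -1.   ] y [ 0.364  0.931 -0.002]
 shift [ 139.7 -195.6  355.3] turn [8.124e+01 5.000e-02 9.000e-02]
tcp [209.1 535.1 230.5] F [-0.35 -0.06  0.02] open 1.003 t 0.1 q [ 0.99  0.18  1.61 -0.    1.35 -0.21]
 R0 cols x [-0.001 -0.001 -1.   ] y [ 0.364  0.931 -0.002]
 shift [ 209.7 -195.5  355.3] turn [8.124e+01 5.000e-02 9.000e-02]
```

>>> step_arm(motion=[[0,-20,36,8.1,0,0,0],[10,-40,71,16.2,0,0,0],[20,-60,107,24.4,0,0,0],[30,-80,142,32.5,0,0,0],[45,-100,178,40.6,0,0,0],[60,-120,213,48.7,0,0,0],[70,-140,249,56.9,0,0,0],[80,-160,284,65,0,0,0],[90,-180,320,73.1,0,0,0],[100,-196,355,81.2,0,0,0]])

```text
time_s: 1.35
eef_pos: [0.4691, 0.2224, 0.1307]
eef_rot: [-0.441, -0.553, -0.441, 0.553]
wrist_force: [-0.3, 0.2, -0.3]
opening: 0.999
```

>>> step_arm(motion=[[0,0,0,0,0,0,0],[0,0,0,0,0,0,0]])

```text
time_s: 1.6
eef_pos: [0.468, 0.2238, 0.131]
eef_rot: [-0.442, -0.551, -0.443, 0.552]
wrist_force: [0.2, 0.7, 0.4]
opening: 1.001
```

```bash
python3 - <<'E'
from h import *
g=PIPE+26*ax(PA); delta((g+[0,0,-19],PA))
im,d=snap('side','s1'); cv2.imwrite('pics/s1c.png',cv2.resize(im[100:300,180:400,::-1],(660,600)))
E
```

```text
tcp [468.  223.8 131. ] F [0.17 0.68 0.35] open 1.001 t 1.6 q [0.22 0.17 1.83 0.   1.14 0.44]
 R0 cols x [-0.001  0.    -1.   ] y [ 0.976 -0.217 -0.001]
 shift [110.    0.9   0.3] turn [0.09 0.01 0.07]
```

View pics/s1c.png

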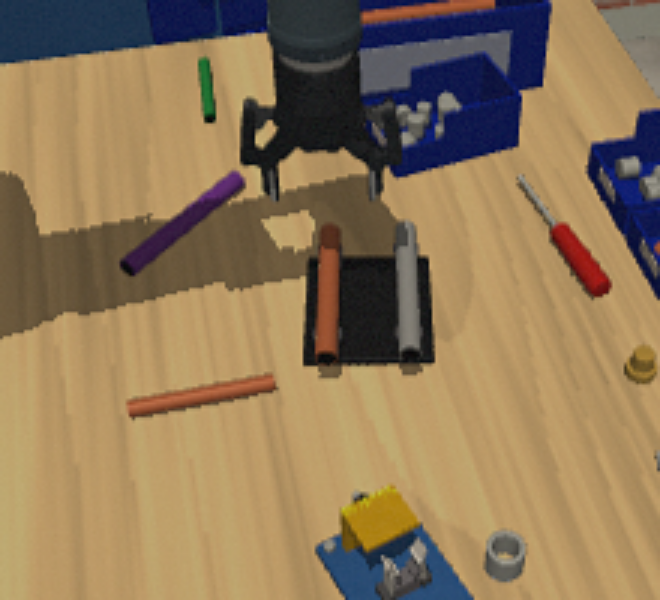

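The jaws stand over the copper pipe and straddle it evenly (crop 270..375 px, pipe at about 330). The grey pipe is outside the right-hand finger. Lowering, then closing.

>>> step_arm(motion=[[25,1,0,0,0,0,0],[50,1,0,0,0,0,0],[75,1,0,0,0,0,0],[95,1,0,0,0,0,0],[105,1,0,0,0,0,0],[110,1,0,0,0,0,0],[110,1,0,0,0,0,100],[110,1,0,0,0,0,150],[110,1,0,0,0,0,255],[110,1,0,0,0,0,255]])

```text
time_s: 2.9
eef_pos: [0.4686, 0.2238, 0.0219]
eef_rot: [-0.442, -0.551, -0.443, 0.552]
wrist_force: [-6.7, 1.7, 7.3]
opening: 0.236
```

>>> step_arm(motion=[[0,0,0,0,0,0,255],[0,0,0,0,0,0,255],[0,0,0,0,0,0,255],[0,0,0,0,0,0,255]])

```text
time_s: 3.4
eef_pos: [0.4686, 0.2238, 0.0218]
eef_rot: [-0.442, -0.551, -0.443, 0.552]
wrist_force: [-5.9, 1.7, 8.8]
opening: 0.232
```

>>> step_arm(motion=[[-5,0,0,0,0,0,255],[-15,0,0,0,0,0,255],[-35,0,0,0,0,0,255],[-60,0,0,0,0,0,255],[-90,0,0,0,0,0,255],[-120,0,0,0,0,0,255],[-130,0,0,0,0,0,255],[-130,0,0,0,0,0,255]])

```text
time_s: 4.4
eef_pos: [0.47, 0.2235, 0.1518]
eef_rot: [0.443, 0.552, 0.442, -0.551]
wrist_force: [-0.6, 0.1, -1.7]
opening: 0.24
```

```bash
python3 - <<'E'
from h import *
delta((SEAT+[0,0,-19+80],JA))
for n in('side','top'):
    im,d=snap(n,n+'2'); W=cloud(n,d); h=cv2.cvtColor(im[:,:,::-1].copy(),cv2.COLOR_BGR2HSV); x,y,z=W[...,0],W[...,1],W[...,2]
    M=(h[...,0]<14)&(h[...,1]>110)&(z>.12)&(abs(x-.463)<.1)&(abs(y-.2)<.15)
    p=W[M]*1000; c=p.mean(0); dd=np.linalg.svd(p-c,full_matrices=False)[2][0]; dd*=np.sign(dd[1]); t=(p-c)@dd
    print(n,M.sum(),'dir',dd.round(3),'ends',(c+dd*t.min()).round(1),(c+dd*t.max()).round(1),'ang',np.degrees(np.arctan2(dd[1],dd[0])).round(1))
E
```

```text
tcp [470.  223.5 151.8] F [-0.56  0.14 -1.7 ] open 0.24 t 4.4 q [ 0.22  0.15  1.82 -0.    1.18  0.43]
 R0 cols x [ 0.001  0.    -1.   ] y [ 0.976 -0.218  0.001]
 shift [ 45.7  94.  394.5] turn [-2.942e+01 -1.000e-02 -8.000e-02]
side 318 dir [0.21  0.978 0.014] ends [444.9 107.9 178.2] [480.1 271.8 180.6] ang 77.9
top 74 dir [-0.075  0.063  0.995] ends [448.7 126.6 169.8] [419.5 151.  556.6] ang 140.1
```

>>> step_arm(motion=[[0,5,20,-1.5,0,0,255],[0,14,60,-4.5,0,0,255],[0,24,100,-7.5,0,0,255],[0,36,150,-11,0,0,255],[0,48,200,-15,0,0,255],[0,60,250,-19,0,0,255],[0,71,300,-22.5,0,0,255],[0,82,345,-26,0,0,255],[0,90,378,-28.4,0,0,255],[0,94,394,-29.4,0,0,255]])

```text
time_s: 5.75
eef_pos: [0.4747, -0.1831, 0.1497]
eef_rot: [0.567, 0.422, 0.568, -0.422]
wrist_force: [-0.6, 0.2, -1.0]
opening: 0.239
```

>>> step_arm(motion=[[5,0,0,0,0,0,255],[20,0,0,0,0,0,255],[35,0,0,0,0,0,255],[42,0,0,0,0,0,255],[45,0,0,0,0,0,255],[45,0,0,0,0,0,255],[45,0,0,0,0,0,255]])

```text
time_s: 6.62
eef_pos: [0.476, -0.1817, 0.1068]
eef_rot: [0.568, 0.421, 0.567, -0.421]
wrist_force: [-0.6, -0.0, -0.2]
opening: 0.236
```

```bash
python3 - <<'E'
from h import *
delta((SEAT+[0,0,-18],JA))
im,d=snap('side','s3'); 
cv2.imwrite('pics/s3c.png',cv2.resize(im[220:370,250:420,::-1],(680,600)))
W=cloud('side',d); h=cv2.cvtColor(im[:,:,::-1].copy(),cv2.COLOR_BGR2HSV); x,y,z=W[...,0],W[...,1],W[...,2]
M=(h[...,0]<14)&(h[...,1]>110)&(z>.085)&(abs(x-.476)<.1)&(abs(y+.182)<.15)
p=W[M]*1000; c=p.mean(0); dd=np.linalg.svd(p-c,full_matrices=False)[2][0]; dd*=np.sign(dd[1]); t=(p-c)@dd
print(M.sum(),'dir',dd.round(3),'ends',(c+dd*t.min()).round(1),(c+dd*t.max()).round(1),'ang',np.degrees(np.arctan2(dd[1],dd[0])).round(1))
u=ax(JA);n=np.array([u[1],-u[0],0])
q=p-SEAT; s=q@u; print('along',np.percentile(s,[0,1,99,100]).round(1))
for a,b in((-130,-90),(-90,-40),(-40,0),(20,45),(45,80)):
    k=(s>a)&(s<b); 
    if k.sum()>5: print(a,b,k.sum(),'lat range',np.percentile((q@n)[k],[2,98]).round(1),'topz',np.percentile(p[k,2],97).round(1))
E
```

```text
tcp [ 476.  -181.7  106.8] F [-0.56 -0.04 -0.19] open 0.236 t 6.625 q [-0.6   0.19  1.87 -0.    1.08 -0.89]
 R0 cols x [ 0.001 -0.001 -1.   ] y [0.957 0.29  0.001]
 shift [79.8 -0.2  0.2] turn [-0.01  0.04 -0.03]
553 dir [-0.289  0.957  0.02 ] ends [ 506.6 -294.3  133.4] [ 454.6 -121.8  137. ] ang 106.8
along [-116.4 -115.7    3.8   63.9]
-130 -90 147 lat range [-11.2   7.6] topz 138.1
-90 -40 234 lat range [-11.4   7.5] topz 138.5
-40 0 161 lat range [-11.4   8. ] topz 138.8
```

View pics/s3c.png

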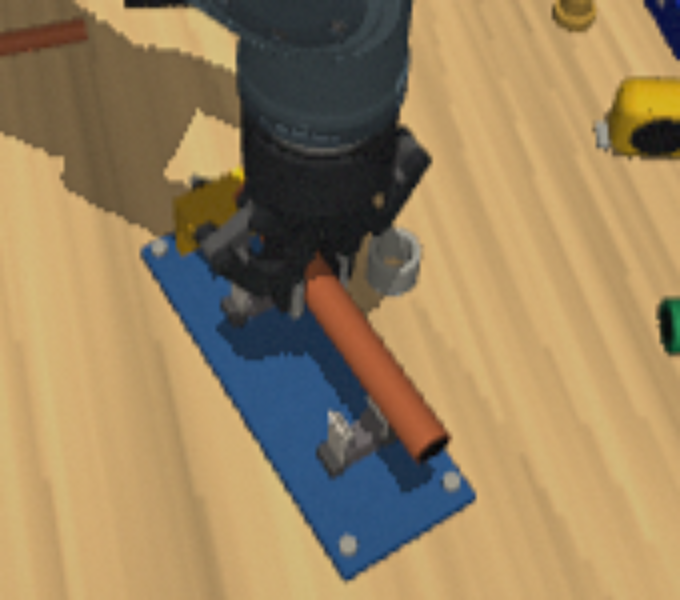

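The pipe is over the jig: its axis lines up within about 1 mm, its stop-side end is about 8 mm short of the hood mouth, and the grip is midway between the clips. The steel coupling stands just right of the fingers (crop 395,260), so I'll open only partly. Descending to just above contact.

>>> step_arm(motion=[[10,0,0,0,0,0,255],[25,0,0,0,0,0,255],[40,0,0,0,0,0,255],[50,0,0,0,0,0,255],[57,0,0,0,0,0,255],[59,0,0,0,0,0,255],[59,0,0,0,0,0,255]])

```text
time_s: 7.55
eef_pos: [0.4759, -0.1817, 0.0474]
eef_rot: [0.568, 0.421, 0.568, -0.421]
wrist_force: [1.1, 0.5, -1.0]
opening: 0.236
```

>>> step_arm(motion=[[1,0,0,0,0,0,255],[2,0,0,0,0,0,255],[3,0,0,0,0,0,255],[4,0,0,0,0,0,255],[4,0,0,0,0,0,255]])

```text
time_s: 8.18
eef_pos: [0.4763, -0.1817, 0.0438]
eef_rot: [0.568, 0.422, 0.567, -0.421]
wrist_force: [1.1, 0.1, 4.1]
opening: 0.236
```

```bash
python3 - <<'E'
from h import *
W=cloud('top',np.load('pics/top0.npy'));w=W[190:208,398:415].reshape(-1,3); w=w[(w[:,2]>.022)]*1000
q=w-SEAT;u=ax(JA);n=np.array([u[1],-u[0],0]); print('coupling xy jig: along',(q@u).min(),(q@u).max(),'lat',(q@n).min(),(q@n).max(),w[:,2].max())
print(ctrl.get_obs()['torque'])
E
```

```text
coupling xy jig: along 20.04776000815076 51.77532147520505 lat 72.69781929621794 104.20625889818129 36.8973362825471
[ 0.24961919 -0.14198973 -0.00258432]
```

>>> step_arm(motion=[[1,0,0,0,0,0,255],[2,0,0,0,0,0,255],[3,0,0,0,0,0,255],[3,0,0,0,0,0,255]])

```text
time_s: 8.68
eef_pos: [0.4776, -0.1821, 0.0422]
eef_rot: [0.569, 0.422, 0.567, -0.421]
wrist_force: [0.1, 3.5, 13.3]
opening: 0.235
```

>>> step_arm(motion=[[1,0,0,0,0,0,255],[2,0,0,0,0,0,255],[3,0,0,0,0,0,255],[3,0,0,0,0,0,255]])

```text
time_s: 9.18
eef_pos: [0.4781, -0.1829, 0.0401]
eef_rot: [0.57, 0.422, 0.566, -0.421]
wrist_force: [-1.3, 1.9, 18.4]
opening: 0.237
```

>>> step_arm(motion=[[1,0,0,0,0,0,255],[2,0,0,0,0,0,255],[3,0,0,0,0,0,255],[3,0,0,0,0,0,255]])

```text
time_s: 9.68
eef_pos: [0.4778, -0.1832, 0.0363]
eef_rot: [0.57, 0.421, 0.566, -0.421]
wrist_force: [0.3, -0.7, 12.2]
opening: 0.233
```

>>> step_arm(motion=[[1,0.5,0,0,0,0,255],[2,1,0,0,0,0,255],[3,1,0,0,0,0,255],[3,1,0,0,0,0,255]])

```text
time_s: 10.18
eef_pos: [0.4776, -0.1824, 0.0321]
eef_rot: [0.569, 0.421, 0.567, -0.422]
wrist_force: [2.0, -3.2, 4.9]
opening: 0.239
```

>>> step_arm(motion=[[1,0,0,0,0,0,255],[2,0,0,0,0,0,255],[2,0,0,0,0,0,255]])

```text
time_s: 10.55
eef_pos: [0.4765, -0.1811, 0.0289]
eef_rot: [0.568, 0.421, 0.568, -0.421]
wrist_force: [2.6, -1.9, -1.1]
opening: 0.234
```

>>> step_arm(motion=[[1,0,0,0,0,0,255],[2,0,0,0,0,0,255],[2,0,0,0,0,0,255]])

```text
time_s: 10.92
eef_pos: [0.4767, -0.1808, 0.0274]
eef_rot: [0.568, 0.422, 0.568, -0.421]
wrist_force: [1.6, 2.3, 3.7]
opening: 0.236
```

Snapped (the force fell to -1 N) and it is now rising. Pressing to about 15 N.

>>> step_arm(motion=[[1,0,0,0,0,0,255],[2,0,0,0,0,0,255],[2,0,0,0,0,0,255]])

```text
time_s: 11.3
eef_pos: [0.4772, -0.1808, 0.0268]
eef_rot: [0.568, 0.422, 0.568, -0.421]
wrist_force: [-1.7, 5.9, 17.5]
opening: 0.233
```

>>> step_arm(motion=[[1,0,0,0,0,0,255],[1,0,0,0,0,0,255]])

```text
time_s: 11.55
eef_pos: [0.4773, -0.1809, 0.0267]
eef_rot: [0.568, 0.421, 0.568, -0.421]
wrist_force: [-5.9, 6.8, 27.4]
opening: 0.236
```

>>> step_arm(motion=[[-2,0,0,0,0,0,255],[-3,0,0,0,0,0,255],[-3,0,0,0,0,0,200],[-3,0,0,0,0,0,100],[-3,0,0,0,0,0,60],[-3,0,0,0,0,0,60],[-3,0,0,0,0,0,60],[-3,0,0,0,0,0,60]])

```text
time_s: 12.55
eef_pos: [0.4766, -0.1813, 0.0273]
eef_rot: [0.568, 0.421, 0.568, -0.421]
wrist_force: [0.9, -0.1, 0.4]
opening: 0.766
```

```bash
cat >> h.py <<'E'
def pipejig(f):
    im,d=snap('side',f); cv2.imwrite(f'pics/{f}c.png',cv2.resize(im[220:370,250:420,::-1],(680,600)))
    W=cloud('side',d); h=cv2.cvtColor(im[:,:,::-1].copy(),cv2.COLOR_BGR2HSV); x,y,z=W[...,0],W[...,1],W[...,2]
    M=(h[...,0]<14)&(h[...,1]>110)&(z>.035)&(abs(x-.476)<.1)&(abs(y+.182)<.16)
    p=W[M]*1000; u=ax(JA);n=np.array([u[1],-u[0],0]); q=p-SEAT; s=q@u
    print(M.sum(),'along',np.percentile(s,[0,1,99,100]).round(1))
    for a in range(-130,90,20):
        k=(s>a)&(s<a+20)
        if k.sum()>5: print(a,k.sum(),'lat',np.percentile((q@n)[k],[2,98]).round(1),'topz',np.percentile(p[k,2],95).round(1))
E
python3 - <<'E'
from h import *
delta((SEAT-25*ax(JA)+[0,0,-18],JA)); pipejig('s4')
E
```

```text
tcp [ 476.6 -181.3   27.3] F [ 0.9  -0.15  0.42] open 0.766 t 12.55 q [-0.6   0.33  1.9  -0.    0.91 -0.89]
 R0 cols x [-0.  0. -1.] y [ 0.957  0.29  -0.   ]
 shift [ 0.3 -0.8 25.5] turn [-0.01 -0.    0.01]
496 along [-115.3 -114.9    9.3   63.2]
-130 34 lat [-9.4  9.3] topz 59.2
-110 87 lat [-9.4  8.3] topz 59.1
-90 88 lat [-10.    9.2] topz 59.0
-70 72 lat [-9.4  7.8] topz 58.4
-50 72 lat [-9.5  8.7] topz 58.4
-30 73 lat [-9.8  8.2] topz 58.2
-10 65 lat [-28.9   8.6] topz 59.7
```

View pics/s4c.png

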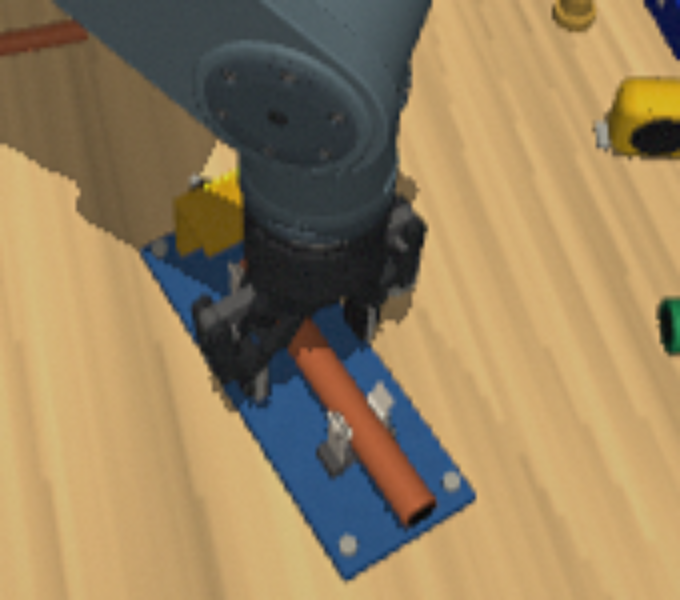

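Both clips have closed around the pipe (rear clip at crop 360,420). It lies low along the jig, with its top at about 58–59 mm all along. Regripping 25 mm farther back, so the fingers stay clear of the front clip while sliding, and pressing lightly once more there.

>>> step_arm(motion=[[0,0,6,0,0,0,60],[0,0,14,0,0,0,60],[0,0,22,0,0,0,60],[0,0,25,0,0,0,60],[0,0,25,0,0,0,120],[0,0,25,0,0,0,180],[0,0,25,0,0,0,255],[0,0,25,0,0,0,255],[0,0,25,0,0,0,255],[0,0,25,0,0,0,255]])

```text
time_s: 13.85
eef_pos: [0.4844, -0.2049, 0.0275]
eef_rot: [0.568, 0.422, 0.568, -0.421]
wrist_force: [3.3, 3.5, 0.1]
opening: 0.24
```

>>> step_arm(motion=[[1,0,0,0,0,0,255],[2,0,0,0,0,0,255],[2,0,0,0,0,0,255]])

```text
time_s: 14.22
eef_pos: [0.4846, -0.2049, 0.0272]
eef_rot: [0.568, 0.421, 0.568, -0.421]
wrist_force: [-2.1, 7.0, 18.5]
opening: 0.233
```

>>> step_arm(motion=[[-2,0,0,0,0,0,255],[-2,0,-1,0,0,0,255],[-2,0,-2,0,0,0,255],[-2,0,-3,0,0,0,255],[-2,0,-4,0,0,0,255]])

```text
time_s: 14.85
eef_pos: [0.4837, -0.2033, 0.0278]
eef_rot: [0.569, 0.421, 0.566, -0.422]
wrist_force: [3.9, -4.9, -2.1]
opening: 0.238
```

>>> step_arm(motion=[[0,0,-1,0,0,0,255],[0,0,-2,0,0,0,255],[0,0,-3,0,0,0,255],[0,0,-4,0,0,0,255]])

```text
time_s: 15.35
eef_pos: [0.4825, -0.1995, 0.0278]
eef_rot: [0.569, 0.421, 0.566, -0.422]
wrist_force: [4.9, -4.4, -1.8]
opening: 0.235
```

>>> step_arm(motion=[[0,0,-1,0,0,0,255],[0,0,-2,0,0,0,255],[0,0,-3,0,0,0,255],[0,0,-4,0,0,0,255]])

```text
time_s: 15.85
eef_pos: [0.4814, -0.1956, 0.0278]
eef_rot: [0.569, 0.421, 0.566, -0.422]
wrist_force: [4.3, -4.8, -1.9]
opening: 0.239
```

>>> step_arm(motion=[[0,0,-1,0,0,0,255],[0,0,-2,0,0,0,255],[0,0,-3,0,0,0,255],[0,0,-3,0,0,0,255]])

```text
time_s: 16.35
eef_pos: [0.4804, -0.1926, 0.0278]
eef_rot: [0.569, 0.421, 0.567, -0.422]
wrist_force: [3.5, -4.2, -0.2]
opening: 0.238
```

>>> step_arm(motion=[[0,0,-1,0,0,0,255],[0,0,-2,0,0,0,255],[0,0,-3,0,0,0,255],[0,0,-3,0,0,0,255]])

```text
time_s: 16.85
eef_pos: [0.4796, -0.1897, 0.0278]
eef_rot: [0.569, 0.421, 0.567, -0.422]
wrist_force: [4.3, -3.8, -1.9]
opening: 0.238
```

>>> step_arm(motion=[[0,0,-1,0,0,0,255],[0,0,-2,0,0,0,255],[0,0,-3,0,0,0,255],[0,0,-3,0,0,0,255]])

```text
time_s: 17.35
eef_pos: [0.4787, -0.1869, 0.0278]
eef_rot: [0.569, 0.421, 0.567, -0.422]
wrist_force: [3.4, -4.4, -2.2]
opening: 0.231
```

>>> step_arm(motion=[[0,0,-1,0,0,0,255],[0,0,-2,0,0,0,255],[0,0,-2,0,0,0,255]])

```text
time_s: 17.73
eef_pos: [0.4781, -0.1849, 0.0278]
eef_rot: [0.569, 0.421, 0.567, -0.422]
wrist_force: [3.7, -3.9, -2.0]
opening: 0.233
```

>>> step_arm(motion=[[0,0,-1,0,0,0,255],[0,0,-2,0,0,0,255],[0,0,-2,0,0,0,255]])

```text
time_s: 18.1
eef_pos: [0.4776, -0.183, 0.0278]
eef_rot: [0.569, 0.421, 0.567, -0.422]
wrist_force: [4.1, -3.8, -1.6]
opening: 0.236
```

>>> step_arm(motion=[[0,0,-1,0,0,0,255],[0,0,-2,0,0,0,255],[0,0,-2,0,0,0,255]])

```text
time_s: 18.48
eef_pos: [0.477, -0.1811, 0.0278]
eef_rot: [0.569, 0.421, 0.567, -0.422]
wrist_force: [4.0, -4.7, -1.3]
opening: 0.234
```

>>> step_arm(motion=[[0,0,-1,0,0,0,255],[0,0,-2,0,0,0,255],[0,0,-2,0,0,0,255]])

```text
time_s: 18.85
eef_pos: [0.4764, -0.1791, 0.0278]
eef_rot: [0.569, 0.421, 0.567, -0.422]
wrist_force: [4.2, -3.4, -1.6]
opening: 0.237
```

>>> step_arm(motion=[[0,0,-1,0,0,0,255],[0,0,-2,0,0,0,255],[0,0,-2,0,0,0,255]])

```text
time_s: 19.23
eef_pos: [0.4758, -0.1772, 0.0278]
eef_rot: [0.569, 0.421, 0.567, -0.422]
wrist_force: [3.8, -5.4, -1.8]
opening: 0.233
```

>>> step_arm(motion=[[0,0,-1,0,0,0,255],[0,0,-2,0,0,0,255],[0,0,-2,0,0,0,255]])

```text
time_s: 19.6
eef_pos: [0.4752, -0.1753, 0.0278]
eef_rot: [0.569, 0.421, 0.567, -0.422]
wrist_force: [3.5, -3.9, -1.9]
opening: 0.237
```

```bash
python3 - <<'E'
from h import *
pipejig('s5')
E
```

```text
370 along [-84.9 -84.2  74.8  78.1]
-90 72 lat [-10.5   8.5] topz 58.8
-70 74 lat [-10.3   7.8] topz 58.8
-50 72 lat [-10.3   7.5] topz 58.8
-30 80 lat [-10.2   8.4] topz 58.4
-10 53 lat [-9.8  9.2] topz 59.3
70 12 lat [-10.   -3.3] topz 57.1
```

The pipe follows the gripper, with its end about 23 mm inside the hood, so the pad must be close. Going on in small steps.

>>> step_arm(motion=[[0,0,-1,0,0,0,255],[0,0,-1.5,0,0,0,255],[0,0,-1.5,0,0,0,255]])

```text
time_s: 20.02
eef_pos: [0.4748, -0.174, 0.0278]
eef_rot: [0.569, 0.421, 0.567, -0.422]
wrist_force: [4.2, -4.1, -2.6]
opening: 0.234
```

>>> step_arm(motion=[[0,0,-1,0,0,0,255],[0,0,-1.5,0,0,0,255],[0,0,-1.5,0,0,0,255]])

```text
time_s: 20.4
eef_pos: [0.4745, -0.1727, 0.0278]
eef_rot: [0.569, 0.421, 0.566, -0.422]
wrist_force: [3.4, -5.8, -2.3]
opening: 0.237
```

>>> step_arm(motion=[[0,0,-1,0,0,0,255],[0,0,-1.5,0,0,0,255],[0,0,-1.5,0,0,0,255]])

```text
time_s: 20.78
eef_pos: [0.4744, -0.1725, 0.0279]
eef_rot: [0.57, 0.421, 0.566, -0.422]
wrist_force: [3.9, -9.4, -6.6]
opening: 0.237
```

>>> step_arm(motion=[[0,0,-0.8,0,0,0,255],[0,0,-0.8,0,0,0,255]])

```text
time_s: 21.02
eef_pos: [0.4744, -0.1723, 0.028]
eef_rot: [0.57, 0.42, 0.565, -0.422]
wrist_force: [4.0, -13.7, -7.8]
opening: 0.233
```

The pad is reached and hard: there is no further travel and the force has risen from 5 to 14 N. Easing the push, keeping a slight forward load, then opening and backing straight up.

>>> step_arm(motion=[[0.5,0,0.7,0,0,0,255],[1,0,1.4,0,0,0,255],[1,0,1.4,0,0,0,255]])

```text
time_s: 21.4
eef_pos: [0.4745, -0.1724, 0.0276]
eef_rot: [0.57, 0.421, 0.566, -0.422]
wrist_force: [1.3, -5.2, 3.5]
opening: 0.234
```

>>> step_arm(motion=[[0,0,0,0,0,0,200],[0,0,0,0,0,0,120],[0,0,0,0,0,0,60],[0,0,0,0,0,0,40],[0,0,0,0,0,0,40],[0,0,0,0,0,0,40]])

```text
time_s: 22.15
eef_pos: [0.4731, -0.1698, 0.0262]
eef_rot: [0.568, 0.421, 0.568, -0.421]
wrist_force: [0.2, -0.1, -0.7]
opening: 0.844
```

```bash
python3 - <<'E'
from h import *
pipejig('s6')
E
```

```text
400 along [-82.5 -81.6  73.9  78.5]
-90 60 lat [-9.5  8.9] topz 58.7
-70 73 lat [-9.6  8. ] topz 58.2
-50 73 lat [-10.    8.8] topz 58.5
-30 75 lat [-10.1   8.1] topz 58.5
-10 73 lat [-9.7  8.8] topz 58.7
10 37 lat [-18.    8.5] topz 58.8
70 7 lat [-10.2  -5.1] topz 54.6
```

>>> step_arm(motion=[[-5,0,0,0,0,0,40],[-20,0,0,0,0,0,40],[-45,0,0,0,0,0,40],[-80,0,0,0,0,0,40],[-120,0,0,0,0,0,40],[-160,0,0,0,0,0,40],[-160,0,60,0,0,0,40],[-160,0,120,0,0,0,40],[-160,0,150,0,0,0,40],[-160,0,150,0,0,0,40]])

```text
time_s: 23.45
eef_pos: [0.5168, -0.3156, 0.1873]
eef_rot: [0.568, 0.422, 0.567, -0.422]
wrist_force: [-1.2, 0.9, 0.4]
opening: 0.844
```

```bash
python3 - <<'E'
from h import *
pipejig('s7'); im,d=snap('top','t7'); 
a=cv2.imread('pics/s7c.png'); b=cv2.resize(im[180:260,260:480,::-1],(440,160)); s=cv2.resize(cv2.imread('pics/s7.png')[100:380,180:480],(400,373))
cv2.imwrite('pics/f7.png',np.hstack([cv2.resize(a,(400,353)),cv2.resize(s,(378,353))]))
print(ctrl.get_obs()['wrist_force'],ctrl.get_obs()['dq'])
E
```

```text
423 along [-146.5  -80.4   75.    76.5]
-90 9 lat [-10.1  -8. ] topz 52.8
-70 7 lat [-10.2  -8. ] topz 54.2
-50 49 lat [-10.2   4.9] topz 58.7
-30 71 lat [-10.    8.5] topz 58.4
-10 75 lat [-9.3  9.2] topz 58.3
10 67 lat [-10.1   8. ] topz 58.8
30 66 lat [-10.2   9. ] topz 58.6
50 56 lat [-9.3  7.5] topz 58.9
70 19 lat [-10.4   7.7] topz 57.8
[-0.10715258 -0.23701974 -0.75283576] [ 0.01600783 -0.01234744  0.02103247 -0.00078764 -0.00135403  0.0015301 ]
```

View pics/f7.png

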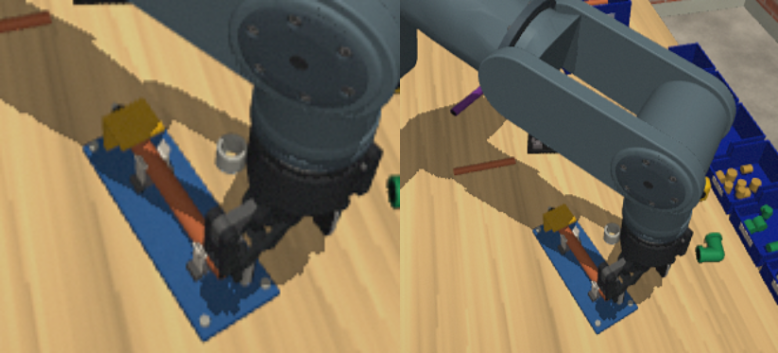

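The pipe lies level in both clips and runs under the hood. The gripper is clear above it, and the coupling and elbow haven't moved. Handing in.

```bash
python3 -c "
from bench import ctrl
ctrl.hand_in()"
```

```text
the job is handed in; nothing more can be done
```

The copper pipe is clipped fully home in the jig and was pushed up against the stop pad. The job was handed in about 23.5 s into the 72 s allowed.

- **Pressing:** I took the larger copper pipe from the rest and lowered it with its end about 8 mm short of the hood. I pressed midway between the clips. Force peaked at about 18 N, slightly above the 7–16 N given, fell to about 0 as the clips snapped, then rose at home. The last step of the seating press reached 27 N, more than the 15 N that was enough.
- **Sliding:** I regripped 25 mm farther back and pressed again to about 18 N, with no further movement. The pipe then slid at about 5–6 N.
- **Stop pad:** Travel stopped hard after about 34 mm, with the end about 26 mm inside the hood. I pushed to 14 N, including sliding friction, to confirm it, then eased off and let go.
- **Last checks:** The pipe's top is level along the jig to within about 0.5 mm, and its axis lines up with the jig. In the final view the gripper is clear of everything, and the coupling and elbow stand where they were. Earlier the rear end had read about 0.8 mm high; that was gone after the second press and slide.
- **Not seen directly:** The contact between pipe and pad is hidden under the hood. I judged it by feel, and the rear end had moved about as far as the gripper. The arm also hid the grey pipe in the last side picture, so I did not recheck it there.

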